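# Sweep the rock chips into the catch pan

### The job

Clear the bench: with the fingertips, sweep the three brown rock chips that lie on the grey table top into the blue catch pan through its open side, so that all three lie well inside it, behind its sloping lip. Only push them along the surface, never pick them up, and leave the fossil vertebra, the brush and the glue bottle where they are.

Things in the scene. Friction and masses are not known exactly. Their poses are not given: they have to be found in the camera images.
- pan: blue sheet-metal catch pan, fixed to the table. Origin: centre of its underside. Outside 156 mm along its x, 100 mm along its y. Its open side is the one at +y (the mouth, at y = +50 mm of its frame, 150 mm wide between the walls); walls 3 mm thick and 30 mm high stand on the other three sides (the side walls are only 15 mm high over the last 16 mm at the mouth). The floor is 2 mm thick; at the mouth a lip slopes up from the table to the floor between y = +50 and y = +38 mm.
- chip_a_mid (a point): centre of a brown rock chip, 23 x 34 x 15 mm, 22 g, lying loose and flat on the table (its centre about 8 mm up, 34 mm along its y)
- chip_b_mid (a point): centre of a brown rock chip, 24 x 36 x 16 mm, 26 g, lying loose and flat on the table (its centre about 8 mm up, 36 mm along its y)
- chip_c_mid (a point): centre of a brown rock chip, 20 x 30 x 13 mm, 15 g, lying loose and flat on the table (its centre about 7 mm up, 30 mm along its y)
- vertebra: loose pale fossil vertebra, 70 x 75 x 38 mm, a spool with three short arms, on the table to the left of the chips; origin: centre of its underside. Not to be moved.
- brush: loose flat brush with a blue handle, 26 x 150 x 16 mm, long along its y, lying beyond the pan; origin: centre of its underside. Not to be moved.
- glue: loose white glue bottle with a pointed cap, 40 mm across, 123 mm high, standing beyond the brush; origin: centre of its underside. Not to be moved.

How it is judged:
By the outcome, as a careful person would: the job done as asked, in the order asked, and still so for the second after the job is handed in, with the robot touching nothing.
It also fails if it takes over 64 s, if anything falls off the work surface, if the arm or the gripper's body presses on something with over 40 N, if the wrist force passes 120 N, or if a joint passes its speed limit or range.

### The arm

A 6-joint arm with a two-finger parallel gripper is mounted at the origin on a cart in front of the work surface, level with it; the furniture and walls round the work are solid. World frame = base frame: x ahead of the robot, y to its left, z up, the work surface at z = 0. Lengths are in mm, angles in rad, forces in N, time in s.
With the tool pointing down it reaches from about 350 to 875 mm from the base axis. Payload 4.2 kg.
Tool frame: the origin (TCP) lies at the very end of the fingers, on their centre line; the grasp point (between the pads) lies 19 mm behind it; z points along the fingers, y is the line along which they close (so a half turn about z gives the same grasp; the last joint's range is limited). The gripper opens to 85 mm and grips with 20 to 120 N. Pads are 22 mm wide; open, the fingers measure 114 mm over their backs; the gripper's body (76 mm by 85 mm) begins 54 mm behind the grasp point. The pads swing forward as they close: fully open they stand 13 mm farther back than shut.
Start: joints at [-0.984, 0.385, 0.008, 0, -1.194, -0.259], TCP at [201.241, -591.694, 231.312] pointing down, gripper open.
Joint ranges: [-3.14, 3.14], [-1.21, 2.06], [-1.07, 1.41], [-3.16, 2.05], [-2.99, -0.16], [-3.1, 3.1]. Speed limits (rad/s): [2.79, 2.79, 3.14, 3.14, 3.14, 3.14].

### API

Orientations are given as a unit quaternion [x, y, z, w].
In Python, from bench import arm gives the robot as it stands. The module is installed in compiled form; this text tells all that it offers.
- The arm moves only by the tool drive_tool, never from a script. Its argument "targets" is a list of rows, each a list of 5 numbers: the closure, from -1 (fully open) to 1 (shut), then the shift along the tool's x, y, z in mm, then the turn about the tool's z in degrees. In form: [[grip, tx, ty, tz, roll], ...]. A call has 1 to 12 rows; each row is the pose to reach, as a shift and turn from the pose commanded when the call began, along the tool's axes at that moment; what a row does not reach only later rows make up. A row lasts 1/10 s, in which the tool goes at most 50 mm and 8.59 degrees, less where a joint would pass 70% of its speed; a pose out of reach is approached as far as the arm can. A call with a gripper value outside its range is refused whole. The fingers move at their own pace and stop on an object; the grip force is fixed at half the most. Time passes only in rows, so rows that repeat a pose let the fingers close. It gives the time, the measured TCP pose, the force, the opening and the grip force at its end, in the units of the state.
- arm.read_state(): the state, without advancing time (a new reading comes with each control period).
- arm.get_image(name): name is "scene" or "top"; returns the picture (384x512x3 uint8, blue, green, red); there is no depth.
- arm.camera_params(name): a dict with "fov_y" (degrees; the focal length in pixels is half the picture's height over the tangent of half this angle, whatever the lens; pixels are square), "cx", "cy" (the principal point, pixels), "rvec" (rotation vector, rad) and "tvec" (3), from world to camera coordinates, as OpenCV has them. Camera axes: x right, y down, z forward; pixel columns grow to the right and rows downward; lengths in mm; the calibration is good to about 2 mm. A picture is of the moment at which its call begins. camera_params takes no time and is no camera call.
- arm.job_done(): hands the job in; it is judged then, once.
The state is a dict: "clock": time; "joints": joint angles; "joint_vel": joint speeds; "joint_efforts": joint torques, N m; "position": TCP position; "ee_rot": TCP orientation; "contact_force": force on the tool from outside, world axes, zero at the start; "wrist_torque": the same for the moment, N m; "gripper_width": finger opening in mm; "grasp_force": force on a finger pad.
Only numpy, scipy, OpenCV 4.12 (cv2) and the standard library are available. Lean on these libraries where they do the work, as an engineer would, in place of code of your own. Each camera call takes 0.05 s, during which the arm holds its last target. There are 200 camera calls.

## Working session

There is one attempt and no reset: what is moved stays moved. The work goes in short steps, Python scripts to look and compute and a tool call to move; the robot and the scene stay as the last step left them, time stands still between calls to the robot, and variables do not carry over. Pictures are saved under pics/ and viewed, at most 10 in all, crops included, and the job is handed in when it is done.

Besides the shell and the picture viewer there is one more tool, called after "Emit:" in YAML: its name, and indented under it one key for each argument. drive_tool: Moves the arm, as the interface text tells. Its arguments: {"type":"object","properties":{"targets":{"type":"array","items":{"type":"array","items":{"type":"number"}}}},"required":["targets"]}

```bash
mkdir -p pics; cat > h.py <<'E'
import cv2, numpy as np
from bench import arm
def cam(n):
    p=arm.camera_params(n); f=192/np.tan(np.radians(p["fov_y"])/2)
    K=np.array([[f,0,p["cx"]],[0,f,p["cy"]],[0,0,1]]); R=cv2.Rodrigues(np.array(p["rvec"],float))[0]
    return K,R,np.array(p["tvec"],float).ravel(),p
def ray(n,uv,z):
    K,R,t,_=cam(n); uv=np.atleast_2d(uv).astype(float)
    d=(R.T@np.linalg.inv(K)@np.c_[uv,np.ones(len(uv))].T).T; c=-R.T@t
    return c+d*((z-c[2])/d[:,2])[:,None]
E
python3 - <<'E'
from h import *
for n in("scene","top"):
    im=arm.get_image(n); cv2.imwrite(f"pics/{n}0.png",im); print(cam(n)[3], ray(n,[[256,192]],0))
print(arm.read_state())
E
```

```text
{'fov_y': 42.06693130263392, 'cx': 254.74038401866707, 'cy': 181.4079264914298, 'rvec': array([ 1.31810765, -2.22415566,  0.96419445]), 'tvec': array([358.77186644, 343.91906905, 544.52293897])} [[577.29858595  85.82650309   0.        ]]
{'fov_y': 56.92083720933837, 'cx': 259.29583752005055, 'cy': 186.49254085686349, 'rvec': array([ 2.18667107, -2.14421363,  0.06248807]), 'tvec': array([ 93.26731307, 577.2481177 , 851.13371441])} [[563.24694697 113.36971853   0.        ]]
{'clock': 0.1, 'joints': array([-9.84424715e-01,  3.85496993e-01,  6.78681450e-03, -4.33375417e-04,
       -1.19402097e+00, -2.58613607e-01]), 'joint_vel': array([ 0.00094696, -0.00111785,  0.0028603 ,  0.00250238, -0.00083808,
       -0.00073636]), 'joint_efforts': array([-2.98817140e-04, -3.93320775e+01,  1.88929725e+01,  4.19791505e+00,
       -2.57964399e-03,  1.58773464e-06]), 'position': array([ 201.06007336, -591.23211138,  230.33027902]), 'ee_rot': array([-1.63067527e-01,  9.86614416e-01,  9.64932578e-04, -2.12971836e-04]), 'contact_force': array([ 0.1244307 , -1.18000351, -0.53056326]), 'wrist_torque': array([-0.00408956,  0.01565658, -0.03818671]), 'grasp_force': 0.0, 'gripper_width': 84.87025064999122}
```

View pics/top0.png

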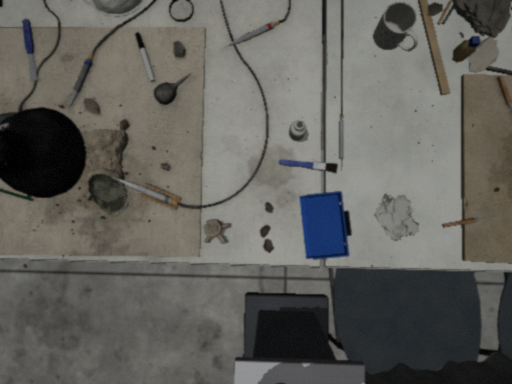

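View pics/scene0.png

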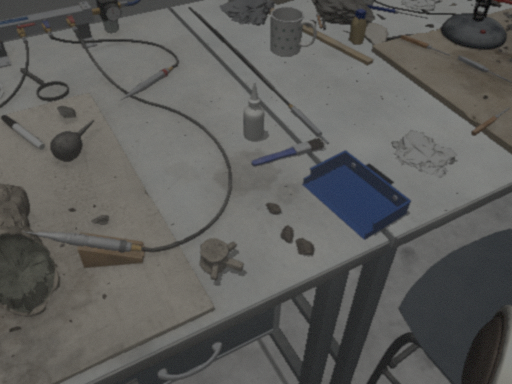

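The top view shows three chips at about (268,207), (265,231) and (268,246). The pan spans (301–347, 193–258) with its mouth facing left. The vertebra is at (216,231), the brush at (308,165) and the glue at (298,130).

```bash
cat >> h.py <<'E'
def chips(im, x0=235, x1=345, y0=190, y1=262, v=95):
    g=im.astype(int); m=((g.max(2)<v)&(g[:,:,0]<g[:,:,2]+12)).astype(np.uint8)
    r=np.zeros_like(m); r[y0:y1,x0:x1]=m[y0:y1,x0:x1]
    cs,_=cv2.findContours(r,cv2.RETR_EXTERNAL,cv2.CHAIN_APPROX_NONE)
    out=[]
    for c in cs:
        if cv2.contourArea(c)<15: continue
        w=ray("top",c.reshape(-1,2),8)[:,:2].astype(np.float32)
        M=cv2.moments(c); p=ray("top",[[M['m10']/M['m00'],M['m01']/M['m00']]],8)[0,:2]
        out.append((p.round(0),w.min(0).round(),w.max(0).round(),cv2.minAreaRect(w)[1:],cv2.contourArea(c)))
    return out
E
python3 - <<'E'
from h import *
im=cv2.imread("pics/top0.png")
for o in chips(im,y1=256,x1=290): print(o)
hsv=cv2.cvtColor(im,cv2.COLOR_BGR2HSV); m=cv2.inRange(hsv,(100,130,50),(130,255,255)); m[:175]=0
cs,_=cv2.findContours(m,0,2); c=max(cs,key=cv2.contourArea)
for z in(0,30): print(z,cv2.boxPoints(cv2.minAreaRect(ray("top",c.reshape(-1,2),z)[:,:2].astype(np.float32))).round())
print("vert px->",ray("top",[[204,231],[232,231],[229,242],[222,221]],15).round()[:,:2])
print("brush",ray("top",[[280,162],[338,168],[338,172]],8).round()[:,:2], "table edge",ray("top",[[210,264],[270,265],[340,267]],0).round()[:,:2])
cv2.imwrite("pics/crop0.png",cv2.resize(im[150:280,190:360],None,fx=4.5,fy=4.5,interpolation=2))
E
```

```text
(array([430.,  81.]), array([414.,  68.], dtype=float32), array([446.,  93.], dtype=float32), ((27.956045150756836, 22.80501937866211), 46.420169830322266), 80.5)
(array([467.,  90.]), array([453.,  79.], dtype=float32), array([481., 101.], dtype=float32), ((19.343421936035156, 29.946701049804688), 46.01180648803711), 70.0)
(array([525.,  81.]), array([513.,  70.], dtype=float32), array([538.,  90.], dtype=float32), ((26.59419822692871, 17.75834846496582), 46.09121322631836), 56.5)
0 [[ 398.  -17.]
 [ 411. -122.]
 [ 570. -103.]
 [ 557.    3.]]
30 [[ 401.  -13.]
 [ 414. -115.]
 [ 567.  -96.]
 [ 555.    6.]]
vert px-> [[463. 240.]
 [464. 170.]
 [437. 177.]
 [488. 196.]]
brush [[640.  54.]
 [627. -92.]
 [617. -93.]] table edge [[380. 225.]
 [381.  74.]
 [380. -99.]]
```

View pics/crop0.png

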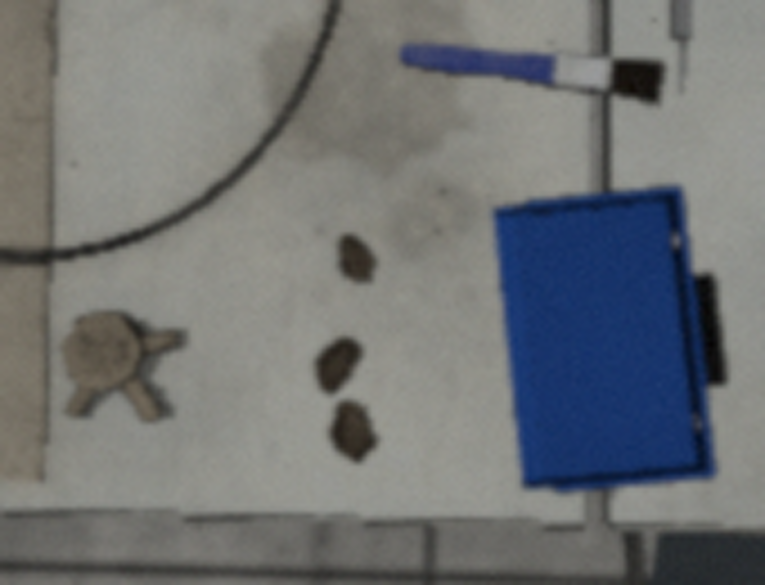

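```bash
cat >> h.py <<'E'
from scipy.spatial.transform import Rotation as Ro
C=np.array([484.,-56.]); PSI=np.radians(7.2)
ex=np.array([np.cos(PSI),np.sin(PSI)]); ey=np.array([-ex[1],ex[0]])
def loc(p): d=np.asarray(p)[:2]-C; return np.array([d@ex,d@ey]).round(1)
def wor(l): return C+l[0]*ex+l[1]*ey
def plan(wps, yaw=0):
    "wps: local x, local y, z ; yaw: deg of tool y from pan -x; prints tool-frame shift and roll"
    s=arm.read_state(); R=Ro.from_quat(s["ee_rot"]).as_matrix(); p=np.array(s["position"])
    ty=np.degrees(np.arctan2(R[1,1],R[0,1])); dw=(187.2+yaw-ty+180)%360-180
    print("t",round(s["clock"],2),"local",loc(p),"z",p[2].round(1),"F",s["contact_force"].round(1),"w",round(s["gripper_width"],1),"roll",round(-dw,1))
    for w in wps: print(w,"->",(R.T@(np.r_[wor(w[:2]),w[2]]-p)).round(1))
E
python3 - <<'E'
from h import *
plan([(4,187,150),(4,187,60),(4,187,5)])
for p in [(430,81),(467,90),(525,81)]: print(loc(p))
E
```

```text
t 0.1 local [-347.8 -495.5] z 230.3 F [ 0.1 -1.2 -0.5] w 84.9 roll -78.4
(4, 187, 150) -> [-481.5  598.    81.5]
(4, 187, 60) -> [-481.6  597.8  171.5]
(4, 187, 5) -> [-481.6  597.7  226.5]
[-36.4 142.7]
[  1.4 147. ]
[ 57.8 130.8]
```

Emit:
drive_tool:
  targets:
    - [0.75,-40,50,0,-7]
    - [0.75,-80,100,0,-14]
    - [0.75,-110,140,0,-21]
    - [0.75,-140,180,0,-28]
    - [0.75,-170,215,0,-35]
    - [0.75,-200,250,10,-42]
    - [0.75,-230,287,20,-49]
    - [0.75,-260,325,30,-56]
    - [0.75,-290,362,40,-63]
    - [0.75,-320,400,50,-70]
    - [0.75,-350,437,60,-78]
    - [0.75,-380,475,70,-78.4]

```text
clock: 1.3
position: [403.1, -31.6, 164.1]
ee_rot: [0.751, -0.66, 0.0, -0.0]
contact_force: [1.0, -0.8, 0.2]
gripper_width: 10.5
grasp_force: 0.0
```

```bash
python3 -c "
from h import *
plan([(4,187,100),(4,187,60),(4,187,5)])"
```

```text
t 1.3 local [-77.2  34.3] z 164.1 F [ 1.  -0.8  0.2] w 10.5 roll 0.2
(4, 187, 100) -> [-152.4  -81.6   64.2]
(4, 187, 60) -> [-152.4  -81.6  104.2]
(4, 187, 5) -> [-152.4  -81.6  159.2]
```

Emit:
drive_tool:
  targets:
    - [0.75,-38,-20,20,0]
    - [0.75,-76,-40,40,0]
    - [0.75,-114,-60,60,0]
    - [0.75,-152,-81,80,0]
    - [0.75,-152,-81,110,0]
    - [0.75,-152,-81,130,0]
    - [0.75,-152,-81,140,0]
    - [0.75,-152,-81,140,0]

```text
clock: 2.1
position: [463.5, 126.6, 23.1]
ee_rot: [0.75, -0.661, -0.0, 0.002]
contact_force: [-0.3, 0.4, -0.8]
gripper_width: 10.2
grasp_force: 0.0
```

```bash
python3 -c "
from h import *
plan([(4,187,5),(4,22,6)])"
```

```text
t 2.1 local [  2.6 183.8] z 23.1 F [-0.3  0.4 -0.8] w 10.2 roll -0.0
(4, 187, 5) -> [-3.3 -1.5 18.1]
(4, 22, 6) -> [161.7  -1.6  17.4]
```

Emit:
drive_tool:
  targets:
    - [0.75,0,-1,8,0]
    - [0.75,0,-1,14,0]
    - [0.75,0,-1,17,0]
    - [0.75,6,-1,17,0]
    - [0.75,14,-1,17,0]
    - [0.75,22,-1,17,0]
    - [0.75,30,-1,17,0]
    - [0.75,40,-1,17,0]
    - [0.75,50,-1,17,0]
    - [0.75,60,-1,17,0]
    - [0.75,70,-1,17,0]
    - [0.75,80,-1,17,0]

```text
clock: 3.3
position: [475.6, 47.1, 7.4]
ee_rot: [0.75, -0.662, 0.0, -0.0]
contact_force: [0.3, -0.2, 0.7]
gripper_width: 10.5
grasp_force: 0.2
```

```bash
python3 -c "
from h import *
plan([(4,22,6)])
cv2.imwrite('pics/s1.png',cv2.resize(arm.get_image('scene')[90:290,170:430],None,fx=3,fy=3))"
```

```text
t 3.3 local [  4.6 103.4] z 7.4 F [ 0.3 -0.2  0.7] w 10.5 roll -0.0
(4, 22, 6) -> [81.4  0.5  1.4]
```

View pics/s1.png

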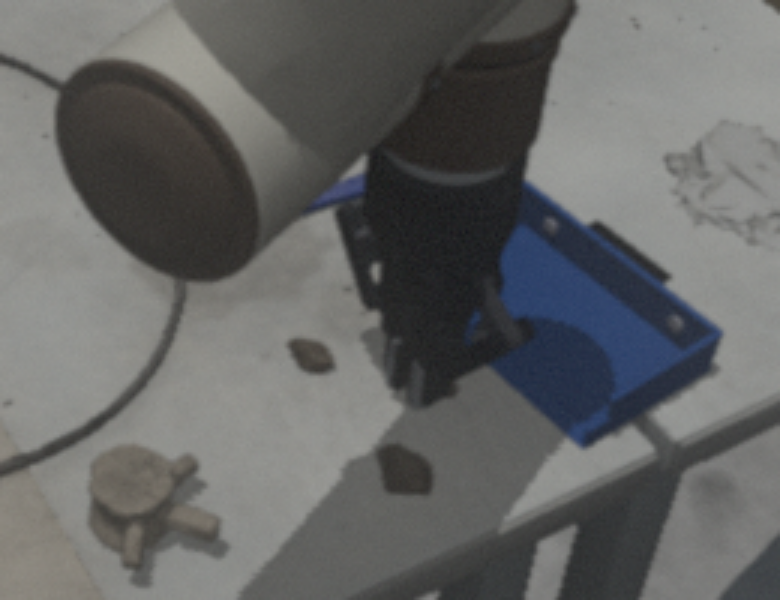

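The middle chip is hidden in front of the fingers. The other two, at crop (310,355) and (405,470), haven't moved. I'll keep pushing.

Emit:
drive_tool:
  targets:
    - [0.75,8,0,1,0]
    - [0.75,16,0,1,0]
    - [0.75,24,0,1,0]
    - [0.75,32,0,1,0]
    - [0.75,40,0,0,0]
    - [0.75,48,0,0,0]
    - [0.75,56,0,0,0]
    - [0.75,64,0,0,0]
    - [0.75,72,0,0,0]
    - [0.75,80,0,0,0]
    - [0.75,84,0,0,0]
    - [0.75,84,0,0,0]

```text
clock: 4.55
position: [486.3, -36.0, 7.6]
ee_rot: [0.75, -0.662, 0.0, -0.0]
contact_force: [-0.4, 1.0, 3.2]
gripper_width: 10.9
grasp_force: 1.8
```

Emit:
drive_tool:
  targets:
    - [0.75,-10,0,0,0]
    - [0.75,-10,0,-25,0]
    - [0.75,-10,5,-50,0]
    - [0.75,-50,20,-50,0]
    - [0.75,-90,35,-50,0]
    - [0.75,-130,40,-50,0]
    - [0.75,-168,40,-50,0]
    - [0.75,-168,40,-50,0]
    - [0.75,-168,40,-30,0]
    - [0.75,-168,40,-12,0]
    - [0.75,-168,40,-12,0]

```text
clock: 5.65
position: [422.9, 124.7, 17.2]
ee_rot: [0.75, -0.662, -0.001, 0.004]
contact_force: [-0.5, -1.0, -0.1]
gripper_width: 10.5
grasp_force: 0.0
```

```bash
python3 -c "
from h import *
plan([(-38,187,6),(-35,22,7)])
im=arm.get_image('scene');cv2.imwrite('pics/s2.png',cv2.resize(im[90:290,170:430],None,fx=3,fy=3))
im=arm.get_image('top')
for o in chips(im): print(o[0],loc(o[0]),o[-1])"
```

```text
t 5.65 local [-38.  186.9] z 17.2 F [-0.5 -1.  -0.1] w 10.5 roll -0.1
(-38, 187, 6) -> [-0.1 -0.1 11.2]
(-35, 22, 7) -> [164.9  -3.3  10.7]
[427.  96.] [-37.5 157.9] 1618.5
[490. -54.] [6.2 1.2] 53.5
[525.  81.] [ 57.8 130.8] 53.5
```

View pics/s2.png

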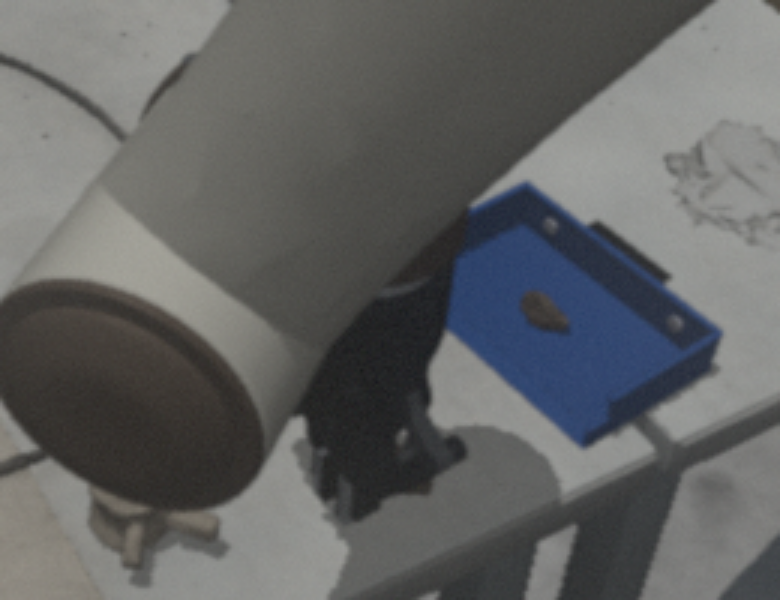

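The first chip is well inside the pan, at crop (545,312), local (6,1). Next I'll push the near chip.

Emit:
drive_tool:
  targets:
    - [0.75,0,0,6,0]
    - [0.75,0,0,11,0]
    - [0.75,6,0,11,0]
    - [0.75,14,0,11,0]
    - [0.75,22,0,11,0]
    - [0.75,30,0,11,0]
    - [0.75,38,0,11,0]
    - [0.75,46,0,11,0]
    - [0.75,55,0,11,0]
    - [0.75,64,0,11,0]
    - [0.75,73,0,11,0]
    - [0.75,82,0,11,0]

```text
clock: 6.95
position: [435.7, 44.3, 8.5]
ee_rot: [0.75, -0.661, 0.0, -0.0]
contact_force: [0.0, 0.8, 0.9]
gripper_width: 10.6
grasp_force: 0.5
```

Emit:
drive_tool:
  targets:
    - [0.75,8,0,0,0]
    - [0.75,16,0,0,0]
    - [0.75,24,0,0,0]
    - [0.75,32,0,0,0]
    - [0.75,40,0,-1,0]
    - [0.75,48,0,-1,0]
    - [0.75,56,0,-1,0]
    - [0.75,64,-1,-1,0]
    - [0.75,72,-2,-1,0]
    - [0.75,80,-3,-1,0]
    - [0.75,83,-3,-1,0]
    - [0.75,83,-3,-1,0]

```text
clock: 8.15
position: [450.6, -37.0, 10.4]
ee_rot: [0.75, -0.661, 0.001, -0.002]
contact_force: [0.0, 0.8, 6.1]
gripper_width: 10.8
grasp_force: 2.6
```

Emit:
drive_tool:
  targets:
    - [0.75,-10,0,0,0]
    - [0.75,-10,0,-25,0]
    - [0.75,-10,0,-50,0]
    - [0.75,-40,-30,-60,0]
    - [0.75,-75,-60,-60,0]
    - [0.75,-110,-80,-60,0]
    - [0.75,-130,-100,-60,0]
    - [0.75,-155,-108,-60,0]
    - [0.75,-155,-108,-60,0]

```text
clock: 9.05
position: [537.2, 132.9, 68.8]
ee_rot: [0.751, -0.66, 0.0, 0.0]
contact_force: [-0.5, 0.6, -1.4]
gripper_width: 10.5
grasp_force: 0.0
```

```bash
python3 -c "
from h import *
for a in (-12,12): plan([(67,171,6),(67,171,25),(33,20,7)],a)
im=arm.get_image('scene');cv2.imwrite('pics/s3.png',cv2.resize(im[90:290,170:430],None,fx=3,fy=3))
im=arm.get_image('top')
for o in chips(im): print(o[0],loc(o[0]),o[-1])"
```

```text
t 9.05 local [ 76.5 180.8] z 68.8 F [-0.5  0.6 -1.4] w 10.5 roll 12.2
(67, 171, 6) -> [ 9.7  9.5 62.8]
(67, 171, 25) -> [ 9.7  9.5 43.8]
(33, 20, 7) -> [160.6  44.   61.8]
t 9.05 local [ 76.5 180.8] z 68.8 F [-0.5  0.6 -1.4] w 10.5 roll -11.8
(67, 171, 6) -> [ 9.7  9.5 62.8]
(67, 171, 25) -> [ 9.7  9.5 43.8]
(33, 20, 7) -> [160.6  44.   61.8]
[452. -53.] [-31.4   7. ] 66.5
[490. -54.] [6.2 1.2] 53.0
[499. 102.] [ 34.7 154.9] 2850.5
```

View pics/s3.png

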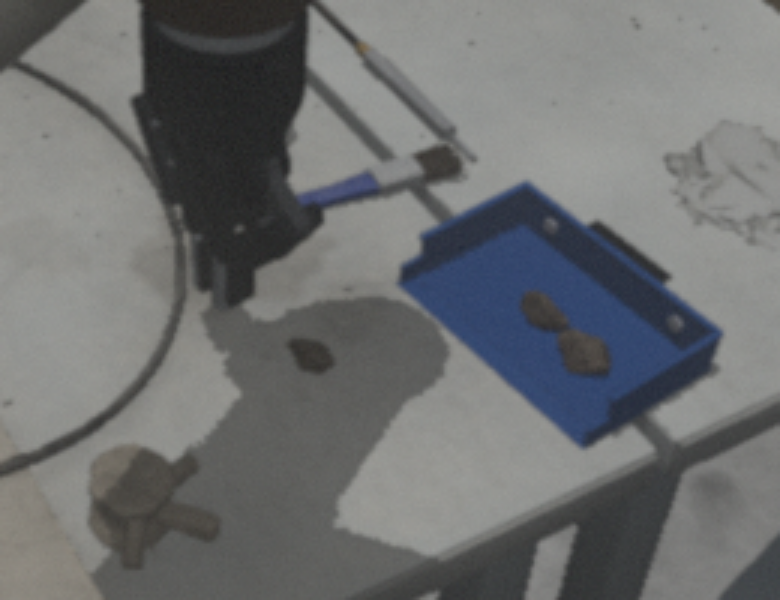

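Both pushed chips are inside, at crop (545,312) and (585,352). The far chip is still at (312,355). I'll push it diagonally, away from the side wall.

Emit:
drive_tool:
  targets:
    - [0.75,5,5,15,6]
    - [0.75,10,9.5,35,12]
    - [0.75,10,9.5,52,12]
    - [0.75,10,9.5,61,12]
    - [0.75,10,9.5,63,12]
    - [0.75,18,11.5,63,12]
    - [0.75,26,13,63,12]
    - [0.75,34,15,63,12]
    - [0.75,42,17,63,12]
    - [0.75,50,18.5,63,12]
    - [0.75,58,20.5,63,12]
    - [0.75,66,22.5,63,12]

```text
clock: 10.35
position: [523.2, 61.7, 6.9]
ee_rot: [-0.677, 0.736, -0.0, 0.001]
contact_force: [1.1, 2.2, 1.9]
gripper_width: 10.6
grasp_force: 1.3
```

```bash
python3 -c "
from h import *
plan([(33,20,7)],-12)"
```

```text
t 10.35 local [ 53.6 111.8] z 6.9 F [1.1 2.2 1.9] w 10.6 roll -0.0
(33, 20, 7) -> [94.1  1.1 -0.2]
```

Emit:
drive_tool:
  targets:
    - [0.75,8,0,0,0]
    - [0.75,16,0,0,0]
    - [0.75,24,0,0,0]
    - [0.75,32,0,0,0]
    - [0.75,41,0,0,0]
    - [0.75,50,0,0,0]
    - [0.75,59,0,0,0]
    - [0.75,68,0,0,0]
    - [0.75,77,0,0,0]
    - [0.75,86,0,0,0]
    - [0.75,92,0,0,0]
    - [0.75,92,0,0,0]

```text
clock: 11.55
position: [516.8, -29.9, 7.7]
ee_rot: [-0.677, 0.736, -0.001, 0.002]
contact_force: [1.5, 3.1, 7.4]
gripper_width: 10.8
grasp_force: 3.2
```

Emit:
drive_tool:
  targets:
    - [0.75,-10,0,0,0]
    - [0.75,-10,0,-25,0]
    - [0.75,-10,0,-50,0]
    - [0.75,-10,0,-90,0]
    - [0.75,-50,0,-110,0]
    - [0.75,-90,0,-120,0]
    - [0.75,-130,0,-120,0]
    - [0.75,-170,0,-120,0]
    - [0.75,-200,0,-120,0]
    - [0.75,-200,0,-120,0]

```text
clock: 12.55
position: [530.8, 172.0, 124.9]
ee_rot: [-0.678, 0.735, 0.0, -0.001]
contact_force: [-0.2, -0.2, 0.0]
gripper_width: 10.7
grasp_force: 0.0
```

```bash
python3 -c "
from h import *
plan([])
im=arm.get_image('scene');cv2.imwrite('pics/s4.png',cv2.resize(im[90:290,170:430],None,fx=3,fy=3))
im=arm.get_image('top')
for o in chips(im): print(o[0],loc(o[0]),loc(o[1]),loc(o[2]),o[-1])"
```

```text
t 12.55 local [ 75.  220.3] z 124.9 F [-0.2 -0.2  0. ] w 10.7 roll -11.8
[452. -53.] [-31.4   7. ] [-45.5  -1.3] [-16.2  15.2] 67.5
[499. -53.] [15.3  1.1] [-11.2  -8.7] [43.5  9.6] 92.0
[495. 108.] [ 31.5 161.3] [-82.2  99.1] [110.9 207.7] 1936.0
[541. 160.] [ 83.6 207.2] [ 50.7 202.2] [110.2 209.8] 89.0
```

View pics/s4.png

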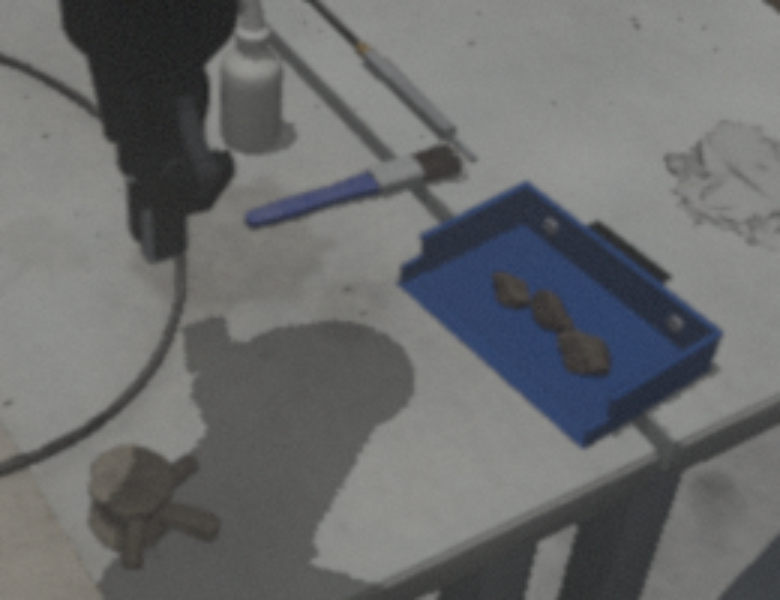

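All three chips lie in the pan, at crop (510,290), (550,312) and (585,352), each about 40 mm behind the mouth line. The vertebra, brush and bottle haven't moved, and the arm is clear of everything.

```bash
python3 -c "
from bench import arm
print(arm.job_done())"
```

```text
the job is handed in; nothing more can be done
None
```

I swept all three chips into the pan, where they lie well behind the lip; the vertebra, brush and glue bottle look unmoved in the last picture, and I handed the job in at about 12.7 s.

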